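# Swap the boards under the microscope and clamp the new one

### The arm

A 6-joint arm with a two-finger parallel gripper is mounted at the origin on the work surface. World frame = base frame: x ahead of the robot, y to its left, z up, the work surface at z = 0. Lengths are in m, angles in rad, forces in N, time in s.
With the tool pointing down it reaches from about 0.275 to 0.75 m from the base axis. Payload 10.2 kg.
Tool frame: the origin (TCP) lies on the centre line of the jaws, within the pads' length; the fingertips stand 11 mm ahead of it and the grasp point (between the pads) lies 8 mm behind it; z points along the fingers, y is the direction in which the jaws open and shut (so a half turn about z gives the same grasp; the last joint's range is limited). The gripper opens to 88 mm and grips with 3 to 60 N. Pads are 18 mm wide; open, the fingers measure 123 mm over their backs; the gripper's body (75 mm by 187 mm) begins 45 mm behind the grasp point.
Start: joints at [1.012, 0.313, 1.498, -0, 1.331, -0.223], TCP at [0.173, 0.496, 0.25] pointing down, gripper open.
Joint ranges: [-2.94, 2.94], [-0.97, 2.17], [0.19, 2.56], [-1.23, 4.37], [0.02, 3.11], [-2.88, 2.88]. Speed limits (rad/s): [2.39, 2.39, 3.01, 3.14, 3.14, 3.14].

### API

Orientations are given as [roll, pitch, yaw] about the fixed x, y, z axes, in that order (R = Rz(yaw) Ry(pitch) Rx(roll)).
In Python, from rig import manip, imaging, job, look_for gives the robot as it stands.
- The arm moves only by the shell command python3 -m creep 'ROWS'. ROWS is a JSON object of lists of equal length, an entry for each row: "gripper": the gripper's target within -1 to 1 (shut at 1, half-way at 0, fully open at -1); "offset": the shift along the tool's x, y, z in mm, a list of three; "dr": the turn, a rotation vector about the tool's x, y, z in rad, a list of three. A call has 1 to 8 rows; each row shifts and turns the commanded pose from where the row before left it, along the tool's axes as they then stand; what a row does not reach is not made up. A row lasts 1/12 s, in which the tool goes at most 41.7 mm and 7.16 degrees, less where a joint would pass 70% of its speed; a pose out of reach is approached as far as the arm can. A call with a gripper value outside its range is refused whole. The fingers move at their own pace and stop on an object; the grip force is fixed at half the most. Time passes only in rows, so rows that do not move let the fingers close. It gives the time, the measured TCP pose, the force and the opening at its end, in the units of the state.
- manip.observe(): the state, without advancing time (a new reading comes with each control period).
- imaging.grab_frame(name): name is "scene" or "top"; returns the picture (420x560x3 uint8, blue, green, red); there is no depth.
- imaging.calibration(name): a dict with "fx", "fy", "cx", "cy" (pixels), "position" and "orientation" of the camera in the world. Camera axes: x right, y down, z forward; pixel columns grow to the right and rows downward; lengths in m; the calibration is good to about 2 mm. A picture is of the moment at which its call begins. calibration takes no time and is no camera call.
- job.finish_job(): hands the job in, once; it reports no verdict.
Trained networks look in the newest picture that a camera, given by its name, has taken for a name from the list of things; names that differ only in an ending like _2 or _b are one class to them, and where a whole thing is asked for, a point or a joint stands for the part that bears it (a point fixed in the world has none). Each returns a list of dicts, best first, with "score" (0 to 1); they miss things now and then, are a little off and sometimes report something else, mostly with a low value. They report only what shows in the picture. A call takes as long as a camera call. They do not tell look-alikes from the thing itself.
- look_for(camera, label): "extent" ([centre column, centre row, width, height] in pixels, round what is visible of it).
The state is a dict: "time": time; "q": joint angles; "joint_velocities": joint speeds; "effort": joint torques, N m; "ee_pos": TCP position; "tcp_rot": TCP orientation; "contact_force": force on the tool from outside, world axes, zero at the start; "ft_torque": the same for the moment, N m; "grip_width": finger opening in m.
Only numpy, scipy, OpenCV 4.12 (cv2) and the standard library are available. Lean on these libraries where they do the work, as an engineer would, in place of code of your own. Each camera call takes 0.05 s, during which the arm holds its last target. There are 200 camera calls.

### The job

Swap the two circuit boards: the green board in the holder under the microscope goes flat into the tray where the red one lies, and the red board goes into the holder, lying flat on the rails with its heat sink up and centred between the ends of the jaws. Then turn the holder's crank clockwise (as seen facing it) until the jaw clamps the red board firmly against the fixed jaw. The yellow pad is free for putting a board down meanwhile; do not bump the microscope, and leave everything else on the bench where it is.

Things in the scene. Friction and masses are not known exactly. Their poses are not given: they have to be found in the camera images.
- green_board: green circuit board 60 (x) x 76 (y) x 4 thick with a dark finned heat sink at its centre, 40 (x) x 30 (y), rising 32 above the board (36 above the origin). About 140 g. Grip the heat sink across its 30 mm width, fingers closing along y. Origin: centre of the underside, z up. At first it lies loose in the holder.
- red_board: red circuit board with a bare aluminium heat sink; same shape, sizes and origin as the green board. At the start it lies in the tray.
- tray: grey tray with black rim, fixed to the table: outside 100 (x) x 120 (y), floor 4 thick, rim 12 high and 4 thick; origin at the centre of its underside. It may be the nearer or the farther of the two places left of the holder.
- pad: yellow rubber pad 105 x 105 x 3, fixed to the table, empty: room to put a board down for a while; origin at the centre of its underside. It is in the other of the two places left of the holder.
- holder: fixed board holder (small vise) on the microscope's white foot, crank to the robot's left; x points from crank to fixed jaw. Foot 12 thick, x -80 to 155, y -100 to 100. Two bright rails carry the board's underside at z = 64. Fixed blue jaw: face at x = 30. Jaws: 60 long in y, tops at z = 72. The board's 60 mm side goes between the jaws, either way round.
- jaw: sliding blue jaw, 13 thick; origin at its middle in x and y, at table height. Its clamping face lies 6.5 mm towards +x of the origin (holder axes). With the crank at 0 that face is at x = -40 of the holder, 10 mm more open than a board.
- crank (a joint): angle of the crank (rad), 0 to 9. Growing = clockwise as seen facing the crank (looking along holder x) = the jaw closes, 1.27 mm per rad (8 mm a turn). At 0 the handle is above the screw; at 7.85 the jaw meets a board lying against the fixed jaw. Turning takes about 3 N at the handle; it stays where it is left.
- crank_pin (a point): middle of the crank's red handle, a freely spinning sleeve 12 in diameter and 37 long that lies parallel to the screw (holder x) and sticks out away from the holder; it runs in a circle of 20 radius round the screw. The crank arm, 9 wide, begins 19 mm towards +x of this point.
- crank_axis (a point): point on the screw's axis in the plane of crank_pin: the centre of the handle's circle, 50 above the table. Axes as the holder's; handle = this point + 20 mm * (0, -sin(crank), cos(crank)).
- seat (a point): where the centre of a board's underside is when clamped: at the holder's origin, 64 up. Axes as the holder's.
- microscope: stereo microscope over the holder, fixed; origin and axes as the holder's. Ring light 76 in diameter, centred at x = 10, y = 0, underside 230 above the table; head 92 in diameter above it, z 300 to 450. Post 32 in diameter at x = 135, y = 75. A gripper coming straight down on a board in the holder hits it: come in leaning, from the crank's side.
- flux_jar: bystander: white jar with black lid, 42 diameter, 45 tall. Origin at the underside's centre; leave alone.
- solder_spool: bystander: aluminium-coloured spool, 52 diameter, 40 tall. Origin at the underside's centre; leave alone.
- solvent_bottle: bystander: white bottle with blue cap, 52 diameter, 130 tall. Origin at the underside's centre; leave alone.
- tweezers: bystander: steel tweezers lying along their x, 120 long, 8 thick. Origin at the underside's centre; leave alone.
- screwdriver: bystander: small screwdriver with orange handle lying along its x, 140 long; leave alone.
- brush: bystander: cleaning brush lying along its x, 150 long; leave alone.
- phone_board: bystander: small black module 45 x 24 x 10 lying on the white foot beside the holder. Origin at the underside's centre; leave alone.
- bit_cup: bystander: grey cup, 60 diameter, 50 tall. Origin at the underside's centre; leave alone.
Not all that is in view belongs to the job. Leave any blue look-alike of the green_board alone. Leave any blue look-alike of the red_board alone.

How it is judged:
At the end, for the whole second after the job is handed in: Red board: heat sink up on the rails, within 3 mm of the clamped place along the screw and in height, 15 mm along the jaws, square within 0.08 rad, jaw pressing it with over 2 N. Green board: flat on the tray's floor, heat sink up, inside its rim. Both at rest (x of red_board in the frame of seat between -0.003 and 0.003 m and y of red_board in the frame of seat between -0.015 and 0.015 m and z of red_board in the frame of seat between -0.003 and 0.003 m and angle between the x axis of red_board and the x axis of seat, either way round below 0.08 rad and angle between each of red_board, green_board's own z axis and vertical below 0.06 rad and contact force between jaw and red_board above 2 N and x of green_board in the frame of tray between -0.022 and 0.022 m and y of green_board in the frame of tray between -0.027 and 0.027 m and z of green_board in the frame of tray between 0.001 and 0.007 m and linear speed of each of red_board, green_board below 0.02 m/s); the robot touches nothing.
It fails at once if the microscope was bumped (more than 8 N) (contact force between anything else and microscope above 8 N).
It fails at once if a bystander was moved by more than 30 mm (distance of any of flux_jar, solder_spool, solvent_bottle, tweezers, screwdriver, brush, phone_board, bit_cup from where it was at the start of the episode above 0.03 m).
It also fails if it takes over 72 s, if anything falls off the work surface, if the arm or the gripper's body presses on something with over 40 N, if the wrist force passes 120 N, or if a joint passes its speed limit or range.

## Working session

There is one attempt and no reset: what is moved stays moved. The work goes in short steps, Python scripts to look and compute and a shell command to move; the robot and the scene stay as the last step left them, time stands still between calls to the robot, and variables do not carry over. Pictures are saved under pics/ and viewed, about 8 in all and at most 12, crops included, and the job is handed in when it is done.

```bash
ls; mkdir -p pics
python3 - <<'E'
from rig import manip, imaging, job, look_for
import cv2, numpy as np
print(manip.observe())
for n in("scene","top"):
    im=imaging.grab_frame(n); cv2.imwrite(f"pics/{n}0.png",im); print(n,imaging.calibration(n))
    for l in ["green_board","red_board","tray","pad","holder","jaw","crank","crank_pin","microscope","flux_jar","solvent_bottle","phone_board","bit_cup","solder_spool"]:
        print(l,[([round(v) for v in d["extent"]],round(d["score"],2)) for d in look_for(n,l)][:3])
E
```

```text
pics
{'time': 0.0, 'q': array([ 1.01160460e+00,  3.13460726e-01,  1.49841410e+00, -4.29195175e-06,
        1.33100995e+00, -2.23415406e-01]), 'joint_velocities': array([-7.84082402e-04,  5.13293634e-04,  9.14899151e-04,  1.43787582e-04,
       -1.14986918e-03, -5.92292459e-05]), 'effort': array([ 7.55708352e-04, -4.02213013e+01, -2.52270591e+01,  6.94940519e-02,
        3.51883611e-02, -1.25703527e-04]), 'ee_pos': array([0.17288502, 0.49547654, 0.24916422]), 'tcp_rot': array([-3.14033172e+00, -2.82220562e-04,  2.80581718e+00]), 'contact_force': array([0.02829165, 0.26991638, 1.13975208]), 'ft_torque': array([-0.02701407, -0.04483445, -0.01060311]), 'grip_width': 0.08825347464833008}
scene {'fx': 408.3458420128448, 'fy': 408.3458420128448, 'cx': 276.71093926876716, 'cy': 207.8021387149315, 'position': array([ 0.75335512, -0.58841676,  0.81254806]), 'orientation': array([-2.4177634 , -0.02056954,  0.28634394])}
green_board [([355, 290, 44, 33], 0.9), ([259, 258, 31, 23], 0.74), ([266, 228, 129, 241], 0.74)]
red_board [([312, 182, 32, 22], 0.77), ([342, 146, 26, 24], 0.68), ([205, 199, 
[... 758 characters left out ...]
.01423254, -1.55700178])}
green_board [([319, 130, 32, 36], 0.77), ([330, 212, 32, 34], 0.6)]
red_board [([128, 178, 35, 33], 0.79), ([199, 197, 27, 33], 0.56)]
tray [([194, 193, 50, 58], 0.8)]
pad [([189, 258, 57, 54], 0.62)]
holder [([368, 178, 178, 167], 0.81)]
jaw [([314, 214, 12, 26], 0.67), ([286, 223, 18, 13], 0.37)]
crank []
crank_pin [([287, 224, 22, 12], 0.68)]
microscope [([392, 159, 126, 129], 0.86), ([331, 301, 54, 28], 0.44)]
flux_jar [([247, 148, 25, 20], 0.76)]
solvent_bottle [([440, 186, 36, 29], 0.58), ([378, 235, 19, 17], 0.55)]
phone_board [([380, 234, 19, 17], 0.75), ([196, 196, 29, 30], 0.24)]
bit_cup [([99, 233, 32, 24], 0.94)]
solder_spool [([386, 289, 24, 25], 0.94)]
```

View pics/top0.png

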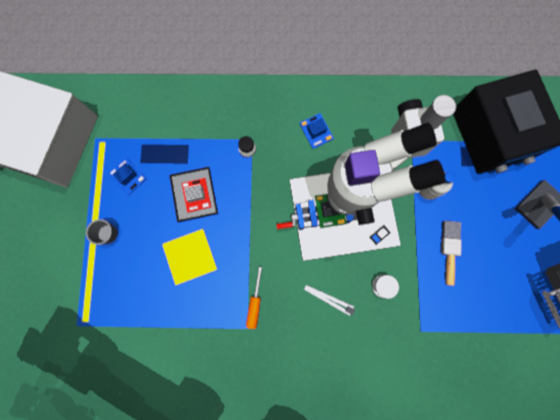

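View pics/scene0.png

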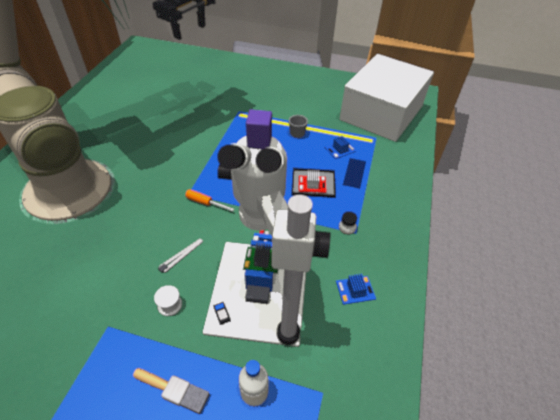

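Top view: red board in the tray (196,196), pad (189,258), green board in the holder (330,210), crank handle (285,225). Blue look-alikes are at (316,130) and (128,176). Next I measure these and check them in one close crop.

```bash
cat > h.py <<'E'
import numpy as np, cv2
from scipy.spatial.transform import Rotation as Ro
from rig import manip, imaging, job, look_for
def cam(n):
    c=imaging.calibration(n); return c,Ro.from_euler('xyz',c['orientation']).as_matrix(),np.array(c['position'])
def proj(n,P):
    c,R,t=cam(n); p=(np.atleast_2d(P)-t)@R
    return np.c_[c['fx']*p[:,0]/p[:,2]+c['cx'],c['fy']*p[:,1]/p[:,2]+c['cy']]
def unproj(n,uv,z):
    c,R,t=cam(n); uv=np.atleast_2d(uv)
    d=np.c_[(uv[:,0]-c['cx'])/c['fx'],(uv[:,1]-c['cy'])/c['fy'],np.ones(len(uv))]@R.T
    return t+d*((z-t[2])/d[:,2])[:,None]
def rect(n,mask,z,name):
    k,l,s,_=cv2.connectedComponentsWithStats(mask.astype('uint8'))
    i=1+np.argmax(s[1:,4]); cs,_=cv2.findContours((l==i).astype('uint8'),0,2)
    P=unproj(n,cs[0][:,0].astype(float),z)[:,:2]*1000
    c,wh,a=cv2.minAreaRect(P.astype(np.float32)); print(name,n,np.round(c,1),np.round(wh,1),round(a,1),s[i,4])
E
python3 - <<'E'
from h import *
for n in("top","scene"):
    im=cv2.imread(f"pics/{n}0.png"); b,g,r=[im[...,i].astype(int) for i in range(3)]
    Y,X=np.mgrid[:420,:560]
    rect(n,(r>150)&(g>150)&(b<90),.003,"pad")
    x0,x1,y0,y1=(165,220,162,225) if n=="top" else (285,340,165,200)
    box=(X>x0)&(X<x1)&(Y>y0)&(Y<y1)
    rect(n,box&(b<g+45),.012,"tray")
    rect(n,box&(r>110)&(g<110),.008,"red")
    box=(X>270)&(X<300)&(Y>212)&(Y<235) if n=="top" else (X>230)&(X<290)&(Y>215)&(Y<250)
    rect(n,box&(r>110)&(g<80)&(b<80),.07,"handle")
im=cv2.imread("pics/top0.png");s=cv2.imread("pics/scene0.png")
f=lambda a,w,h:cv2.resize(a,(w,h),interpolation=cv2.INTER_CUBIC)
cv2.imwrite("pics/c1.png",np.vstack([np.hstack([f(im[165:225,270:350],400,300),f(im[160:220,155:235],400,300)]),np.hstack([f(im[205:265,270:350],400,300),f(s[215:275,215:295],400,300)])]))
E
```

```text
pad top [484.  223.2] [101.5 102.3] 21.5 1815
tray top [634.7 219.2] [118.   97.5] 12.7 1894
red top [633.5 213. ] [75.9 60.9] 14.1 385
handle top [553.8  -3.8] [12.1 34. ] 7.9 83
pad scene [663.8 460.1] [209.4   9.1] 0.0 103
tray scene [639.7 208.4] [117.5 124.8] 11.1 1198
red scene [636.6 212.1] [78.2 62. ] 12.9 274
handle scene [570.2 -33.3] [7.4 5. ] 50.0 8
```

View pics/c1.png

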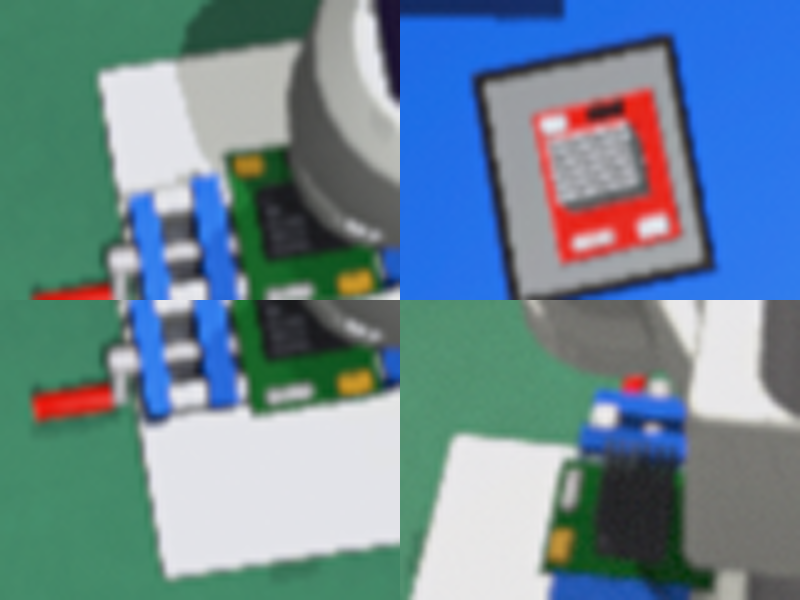

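Run:
```python
from h import *
from scipy.optimize import least_squares
im=cv2.imread("pics/top0.png").astype(int); n="top"
L=[];B=[]
r=cv2.cvtColor(im.astype('uint8'),cv2.COLOR_BGR2GRAY).astype(float); r=im[...,2].astype(float) # red: green mat low, white high
def cross(v,th=130):
    i=np.argmax(v>th); return i-1+(th-v[i-1])/(v[i]-v[i-1])
for y in list(range(184,200))+list(range(234,256)):
    L.append([280+cross(r[y,280:320]),y])
for x in range(308,394,3):
    c=r[270:236:-1,x]; B.append([x,270-cross(c)])
c=lambda l,h:None
RB=[]
for y in range(225,243): 
    RB.append([412-cross(r[y,412:385:-1]),y])
L,B,RB=[unproj(n,np.array(a,float),.012)[:,:2]*1000 for a in (L,B,RB)]
def f(p):
    c,s=np.cos(p[2]),np.sin(p[2]); h=lambda P:(P-p[:2])@np.array([[c,-s],[s,c]])
    return np.r_[h(L)[:,0]+80,h(B)[:,1]+100,h(RB)[:,0]-155]
o=least_squares(f,[550,-100,-1.57],loss='soft_l1'); print(o.x,np.degrees(o.x[2]),np.abs(o.fun).mean(), [np.round(a.mean(),1) for a in np.split(o.fun,[len(L),len(L)+len(B)])])
x,y,t=o.x; 
H=lambda P:np.c_[(np.atleast_2d(P)[:,:2]@np.array([[np.cos(t),np.sin(t)],[-np.sin(t),np.cos(t)]]))+[x,y],np.atleast_2d(P)[:,2]]/1000
def show(nm,P):
  for k in("top","scene"): print(nm,k,np.round(proj(k,H(P)),1).tolist())
show("jaws top fixed near/far; moving(face) near/far",[[30,-30,72],[30,30,72],[-40,-30,72],[-40,30,72],[-30,-30,72]])
show("axis x=-100",[[-100,0,50],[-100,0,70],[-100,-20,50]])
# handle measured at heights
for z in (.07,.05,.06):
  P=unproj(n,[[277,226.5],[292.5,223.3]],z)[:,:2]*1000-[x,y]; print(z,P@np.array([[np.cos(t),-np.sin(t)],[np.sin(t),np.cos(t)]]))
# green board outline corners near-left, predicted for centre
show("green near-left,far-left,near-right seat",[[-30,-38,68],[-30,38,68],[30,-38,68]])
```

```text
[ 588.72952749 -109.77998918   -1.40367553] -80.42468363832212 0.3040317558026922 [np.float64(-0.2), np.float64(0.0), np.float64(0.3)]
jaws top fixed near/far; moving(face) near/far top [[347.0, 221.0], [342.2, 195.0], [316.2, 225.7], [311.7, 199.7], [320.6, 225.1]]
jaws top fixed near/far; moving(face) near/far scene [[243.3, 268.9], [271.2, 272.0], [248.7, 242.7], [275.2, 245.6], [247.9, 246.3]]
axis x=-100 top [[287.5, 218.1], [287.6, 216.9], [288.9, 226.7]]
axis x=-100 scene [[265.6, 229.4], [265.6, 224.1], [257.2, 228.5]]
0.07 [[-126.92403318  -17.8756448 ]
 [ -91.40520218  -16.10552574]]
0.05 [[-126.85720907  -15.39529539]
 [ -90.52571458  -13.58467637]]
0.06 [[-126.89062113  -16.6354701 ]
 [ -90.96545838  -14.84510105]]
green near-left,far-left,near-right seat top [[321.1, 228.8], [315.3, 196.0], [347.4, 224.7]]
green near-left,far-left,near-right seat scene [[244.5, 246.9], [278.2, 250.6], [239.7, 269.5]]
```

```bash
cat >> h.py <<'E'
HX,HY,HT=588.7,-109.8,-1.4037
def H(P):
    P=np.atleast_2d(P).astype(float); c,s=np.cos(HT),np.sin(HT)
    return np.c_[P[:,:2]@np.array([[c,s],[-s,c]])+[HX,HY],P[:,2]]/1000
def Hi(P):
    P=np.atleast_2d(P)*1000; c,s=np.cos(HT),np.sin(HT)
    return np.c_[(P[:,:2]-[HX,HY])@np.array([[c,-s],[s,c]]),P[:,2]]
E
python3 - <<'E'
from h import *
for th in (0.6,.9,1.2,1.9,2.2,2.5):
    h=[[x,-20*np.sin(th),50+20*np.cos(th)] for x in(-127.5,-90.5)]
    print(th,np.round(proj("top",H(h)),1).tolist(),np.round(proj("scene",H(h)),1).tolist())
print("top axis & x=-80,-90",np.round(proj("scene",H([[-90,0,50],[-80,0,50]])),1))
im=cv2.imread("pics/scene0.png"); b,g,r=[im[...,i].astype(int) for i in range(3)]
ys,xs=np.where((r>g+60)&(r>b+60)); k=(abs(xs-262)<12)&(abs(ys-233)<12); print(sorted(zip(ys[k].tolist(),xs[k].tolist())))
im=cv2.imread("pics/top0.png"); b,g,r=[im[...,i].astype(int) for i in range(3)]
m=(r>g+60)&(r>b+60); m[:215]=0;m[232:]=0;m[:,:272]=0;m[:,297:]=0
ys,xs=np.where(m); w=(r-np.maximum(g,b))[ys,xs]; 
for c in range(xs.min(),xs.max()+1): q=xs==c; print(c,round((ys[q]*w[q]).sum()/w[q].sum(),1),q.sum(),end='; ')
s=cv2.imread("pics/scene0.png");t=cv2.imread("pics/top0.png")
f=lambda a,w,h:cv2.resize(a,(w,h),interpolation=cv2.INTER_CUBIC)
cv2.imwrite("pics/c2.png",np.hstack([f(s[220:256,236:286],800//2,288),f(t[194:230,274:324],400,288)]))
E
```

```text
0.6 [[276.3, 223.9], [292.5, 221.4]] [[262.5, 215.7], [260.2, 227.7]]
0.9 [[276.7, 226.0], [292.8, 223.5]] [[260.7, 216.6], [258.4, 228.6]]
1.2 [[276.9, 227.6], [292.9, 225.1]] [[259.5, 217.9], [257.2, 229.8]]
1.9 [[277.0, 228.4], [292.8, 225.9]] [[259.4, 221.5], [257.1, 233.4]]
2.2 [[276.9, 227.5], [292.6, 225.1]] [[260.5, 223.0], [258.3, 234.9]]
2.5 [[276.6, 226.0], [292.2, 223.5]] [[262.3, 224.3], [260.1, 236.2]]
top axis & x=-80,-90 [[265.  232.7]
 [264.4 236.1]]
[(230, 260), (230, 261), (230, 262), (230, 263), (231, 260), (231, 261), (231, 262), (231, 263), (232, 260), (232, 261), (232, 262), (232, 263)]
277 225.9 5; 278 225.9 5; 279 225.8 5; 280 225.5 6; 281 225.4 6; 282 225.1 5; 283 225.1 5; 284 225.0 5; 285 225.0 5; 286 224.9 5; 287 224.5 6; 288 224.5 6; 289 224.1 5; 290 224.0 5; 291 224.0 5; 292 224.1 3;
```

View pics/c2.png

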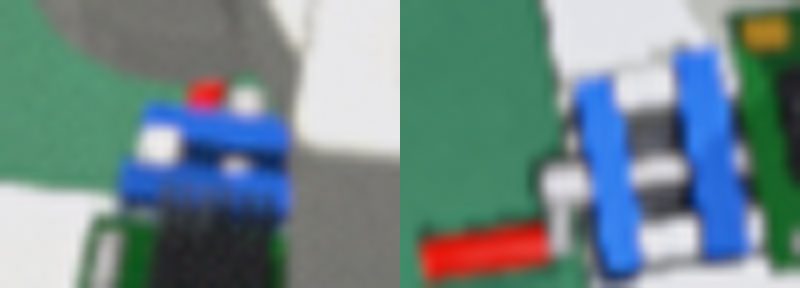

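Run:
```python
from h import *
im=cv2.imread("pics/top0.png").astype(float); n="top"
bl=(im[...,0]-im[...,2])  # blueness
m=((bl>70)&(im[...,0]>110)).astype('uint8'); m[:,:290]=0;m[:,325:]=0;m[:195]=0;m[232:]=0
k,l,s,c=cv2.connectedComponentsWithStats(m)
for i in range(1,k):
    if s[i,4]>40: print(s[i],Hi(unproj(n,c[i][None],.072)).round(1))
R=[];Le=[]
for hy in range(-24,26,2):
    hx=np.arange(-85,-25,.5); p=proj(n,H(np.c_[hx,0*hx+hy,0*hx+72]))
    v=cv2.remap(bl.astype(np.float32),p[:,0].astype(np.float32)[None],p[:,1].astype(np.float32)[None],1)[0]
    a=v>55; t=np.flatnonzero(a[1:]!=a[:-1]); print(hy,hx[t])
```

```text
[308 200  10  27 161] [[-43.3   0.6  72. ]]
[296 204   8  25 135] [[-72.7  -1.8  72. ]]
-24 [-80.  -67.  -50.5 -36.5]
-22 [-80.  -67.  -50.5 -36.5]
-20 [-80.5 -67.  -50.  -36.5]
-18 [-80.5 -66.5 -50.  -36.5]
-16 [-80.5 -66.  -51.  -36. ]
-14 [-80.  -65.5 -51.5 -35.5]
-12 [-80.  -65.  -52.5 -35.5]
-10 [-80.  -65.  -52.  -35.5]
-8 [-79.5 -65.5 -51.5 -36. ]
-6 [-79.5 -66.  -51.  -36.5]
-4 [-79.  -66.5 -50.5 -36.5]
-2 [-79.  -66.  -51.  -36.5]
0 [-78.5 -66.  -51.  -36. ]
2 [-79.  -65.5 -51.5 -36. ]
4 [-79.5 -65.  -52.  -35.5]
6 [-80.  -65.  -52.  -35.5]
8 [-79.5 -65.  -51.5 -35. ]
10 [-79.5 -65.  -51.5 -35. ]
12 [-79.5 -65.  -51.5 -35. ]
14 [-80.  -65.5 -51.5 -35.5]
16 [-80.  -66.  -51.  -35.5]
18 [-80.  -67.  -50.5 -36. ]
20 [-79.5 -67.  -50.  -36. ]
22 [-79.5 -67.  -50.  -36.5]
24 [-79.  -67.  -50.  -36.5]
```

```bash
cat >> h.py <<'E'
def tool(yaw,lean):   # yaw of board/holder x axis (rad), lean (rad)
    hx=np.array([np.cos(yaw),np.sin(yaw),0]); hy=np.array([-np.sin(yaw),np.cos(yaw),0])
    z=np.sin(lean)*hx-np.cos(lean)*np.array([0,0,1]); return np.c_[np.cross(hy,z),hy,z]
def plan(grasp,yaw,lean=np.pi/4,back=0):  # grasp point target (m); back: extra stand-off up (m)
    s=manip.observe(); R0=Ro.from_euler('xyz',s['tcp_rot']).as_matrix(); R=tool(yaw,lean)
    T=np.array(grasp)+.008*R[:,2]+[0,0,back]
    rv=Ro.from_matrix(R0.T@R).as_rotvec(); d=T-s['ee_pos']
    print("t%.2f"%s['time'],"q",s['q'].round(2),"w%.1f"%(s['grip_width']*1e3),"F",s['contact_force'].round(1))
    print(" rotvec",rv.round(3),"|%.3f|"%np.linalg.norm(rv),"shift old-frame",(R0.T@d*1e3).round(1),"new-frame",(R.T@d*1e3).round(1),"world",(d*1e3).round(1))
    u=R.T@np.array([0,0,10.]); print(" up10 in tool",u.round(2))
E
python3 - <<'E'
from h import *
plan([.6345,.2125,.033],np.radians(-76.2),back=.12)
E
```

```text
t1.50 q [ 1.01  0.31  1.5   0.    1.33 -0.22] w88.4 F [ 0.8  1.1 -0.7]
 rotvec [ 0.39  -0.718  0.941] |1.246| shift old-frame [-532.1 -120.   102.4] new-frame [-203.9  380.6  348.7] world [ 462.9 -288.7 -102.4]
 up10 in tool [-7.07  0.   -7.07]
```

```bash
python3 -m creep '{"gripper":[-1,-1,-1,-1,-1,-1,-1,-1],"offset":[[-20,0,0],[-20,0,0],[-20,0,0],[-20,0,0],[-20,0,0],[-20,0,0],[-20,0,0],[-20,0,0]],"dr":[[0.0355,-0.0653,0.0855],[0.0355,-0.0653,0.0855],[0.0355,-0.0653,0.0855],[0.0355,-0.0653,0.0855],[0.0355,-0.0653,0.0855],[0.0355,-0.0653,0.0855],[0.0355,-0.0653,0.0855],[0.0355,-0.0653,0.0855]]}'
python3 -c "
from h import *
plan([.6345,.2125,.033],np.radians(-76.2),back=.12)"
```

```text
time: 2.17
ee_pos: [0.296, 0.408, 0.2885]
tcp_rot: [-3.047, 0.579, 2.125]
contact_force: [-0.3, 0.5, -0.8]
grip_width: 0.088
t2.17 q [ 0.93  0.45  1.31 -0.5   1.7   0.42] w88.0 F [-0.3  0.5 -0.8]
 rotvec [ 0.104 -0.192  0.253] |0.334| shift old-frame [-215.3  211.6  291. ] new-frame [-95.5 282.1 295.2] world [ 339.8 -200.9 -141.2]
 up10 in tool [-7.07  0.   -7.07]
```

```bash
python3 -m creep '{"gripper":[-1,-1,-1,-1,-1,-1,-1,-1],"offset":[[-10,25,20],[-10,25,20],[-10,25,20],[-10,25,20],[-10,25,20],[-10,25,20],[-10,25,20],[-10,25,20]],"dr":[[0.035,-0.064,0.084],[0.035,-0.064,0.084],[0.034,-0.064,0.084],[0,0,0],[0,0,0],[0,0,0],[0,0,0],[0,0,0]]}'
python3 -c "
from h import *
plan([.6345,.2125,.033],np.radians(-76.2),back=.12)"
```

```text
time: 2.83
ee_pos: [0.5346, 0.3101, 0.2178]
tcp_rot: [-3.138, 0.782, 1.819]
contact_force: [0.2, 0.4, -0.2]
grip_width: 0.0883
t2.83 q [ 0.59  0.75  1.08 -0.73  1.63  0.42] w88.3 F [ 0.2  0.4 -0.2]
 rotvec [ 0.002 -0.004  0.005] |0.007| shift old-frame [-38.9  73.3 137.6] new-frame [-38.   73.7 137.6] world [ 101.2 -103.1  -70.4]
 up10 in tool [-7.07  0.   -7.07]
```

```bash
python3 -m creep '{"gripper":[-0.3,-0.3,-0.3,-0.3,-0.3,-0.3,-0.3,-0.3],"offset":[[-10,18.5,34],[-10,18.5,34],[-9,18.5,35],[-9,18.5,35],[14,0,14],[14,0,14],[0,0,0],[0,0,0]],"dr":[[0,0,0.005],[0,0,0],[0,0,0],[0,0,0],[0,0,0],[0,0,0],[0,0,0],[0,0,0]]}'
python3 - <<'E'
from h import *
plan([.6345,.2125,.035],np.radians(-76.2))
for n in("top","scene"):
    im=imaging.grab_frame(n); cv2.imwrite(f"pics/{n}1.png",im)
a=cv2.resize(cv2.imread("pics/top1.png")[120:260,110:270],(400,350)); b=cv2.resize(cv2.imread("pics/scene1.png")[100:240,240:400],(400,350))
cv2.imwrite("pics/c3.png",np.hstack([a,b]))
E
```

```text
time: 3.5
ee_pos: [0.6342, 0.2095, 0.1068]
tcp_rot: [-3.141, 0.782, 1.815]
contact_force: [1.0, 0.3, 0.8]
grip_width: 0.0575
t3.50 q [ 0.39  0.9   1.09 -0.79  1.37  0.4 ] w57.5 F [1.  0.3 0.8]
 rotvec [ 0.002 -0.003  0.003] |0.004| shift old-frame [52.6  1.1 56.9] new-frame [52.8  1.1 56.7] world [  1.7  -2.4 -77.4]
 up10 in tool [-7.07  0.   -7.07]
```

View pics/c3.png

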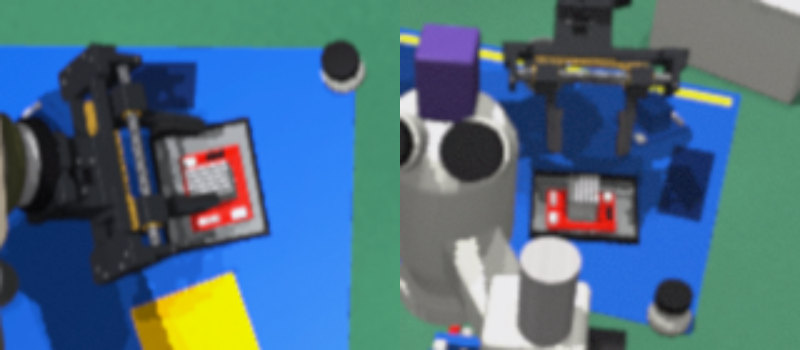

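The gripper straddles the red heat sink (crop 210,180), leaning correctly. I lower it and grip.

```bash
python3 -m creep '{"gripper":[-0.3,-0.3,-0.3,-0.3,1,1,1,1],"offset":[[13,0,14],[13,0,14],[13,0.5,14],[13.5,0.5,14.5],[0,0,0],[0,0,0],[0,0,0],[0,0,0]],"dr":[[0,0,0],[0,0,0],[0,0,0],[0,0,0],[0,0,0],[0,0,0],[0,0,0],[0,0,0]]}'
python3 -m creep '{"gripper":[1,1,1,1,1],"offset":[[0,0,0],[0,0,0],[-14,0,-14],[-21,0,-21],[-21,0,-21]],"dr":[[0,0,0],[0,0,0],[0,0,0],[0,0,0],[0,0,0]]}'
python3 - <<'E'
from h import *
plan([.484,.223,.034],np.radians(-76.2))
im=imaging.grab_frame("scene"); cv2.imwrite("pics/s2.png",im)
cv2.imwrite("pics/c4.png",cv2.resize(im[60:240,240:400],(480,540)))
E
```

```text
time: 4.27
ee_pos: [0.6372, 0.2065, 0.0317]
tcp_rot: [3.137, 0.782, 1.81]
contact_force: [0.2, 0.4, 0.5]
grip_width: 0.0335
time: 4.68
ee_pos: [0.6362, 0.2057, 0.1099]
tcp_rot: [-3.141, 0.782, 1.814]
contact_force: [-0.3, 0.5, -0.8]
grip_width: 0.0299
t4.68 q [ 0.39  0.9   1.09 -0.79  1.37  0.4 ] w29.9 F [-0.3  0.5 -0.8]
 rotvec [ 0.001 -0.004  0.001] |0.004| shift old-frame [  91.3 -143.6   24.4] new-frame [  91.2 -143.7   24.1] world [-150.8   11.8  -81.6]
 up10 in tool [-7.07  0.   -7.07]
```

View pics/c4.png

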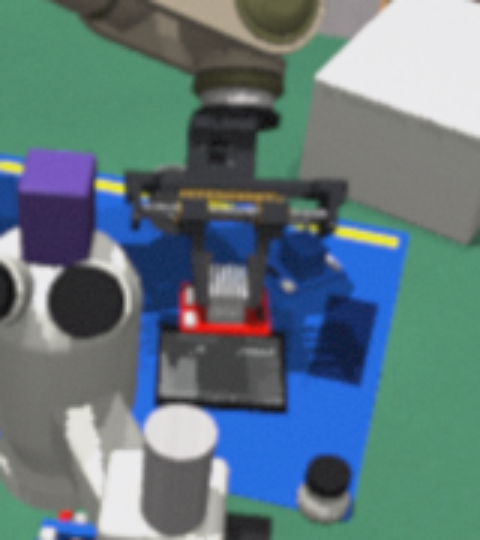

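```bash
python3 -m creep '{"gripper":[1,1,1,1,1,1,1,1],"offset":[[8,-36,-8],[8,-36,-8],[8.5,-36,-8.5],[8.5,-36,-8.5],[16,0,16],[16,0,16],[14,0,14],[6,0,6]],"dr":[[0,0,0],[0,0,0],[0,0,0],[0,0,0],[0,0,0],[0,0,0],[0,0,0],[0,0,0]]}'
python3 -m creep '{"gripper":[1,1],"offset":[[0,0,0],[2.5,0,2.5]],"dr":[[0,0,0],[0,0,0]]}'
python3 -c "
from h import *
plan([.484,.223,.037],np.radians(-76.2))"
```

```text
time: 5.4
ee_pos: [0.4848, 0.2166, 0.034]
tcp_rot: [-3.14, 0.782, 1.814]
contact_force: [-0.5, -0.6, -1.8]
grip_width: 0.0296
time: 5.57
ee_pos: [0.4863, 0.2171, 0.0333]
tcp_rot: [3.138, 0.782, 1.81]
contact_force: [-0.3, -0.1, -0.6]
grip_width: 0.0299
t5.57 q [ 0.5   0.8   1.54 -0.82  1.2   0.73] w29.9 F [-0.3 -0.1 -0.6]
 rotvec [ 0.003 -0.004 -0.001] |0.005| shift old-frame [ 1.8 -0.8  1. ] new-frame [ 1.8 -0.8  1. ] world [-0.9  0.4 -2. ]
 up10 in tool [-7.07  0.   -7.07]
```

```bash
python3 -m creep '{"gripper":[1,-0.3,-0.3,-0.3,-0.3,-0.3,-0.3,-0.3],"offset":[[1.2,0,1.2],[0,0,0],[0,0,0],[-7,0,-7],[-20,0,-20],[-28,0,-28],[-28,0,-28],[-28,0,-28]],"dr":[[0,0,0],[0,0,0],[0,0,0],[0,0,0],[0,0,0],[0,0,0],[0,0,0],[0,0,0]]}'
python3 - <<'E'
from h import *
imaging.grab_frame("top"); im=imaging.grab_frame("top"); cv2.imwrite("pics/t3.png",im); b,g,r=[im[...,i].astype(int) for i in range(3)]
Y,X=np.mgrid[:420,:560]; rect("top",(X>150)&(X<240)&(Y>215)&(Y<290)&(r>110)&(g<110),.007,"red on pad")
g=H([[-0.5,1,95]])[0]; R=tool(HT,np.pi/4)
plan(g-.12*R[:,2],HT)
E
```

```text
time: 6.23
ee_pos: [0.4853, 0.2162, 0.1908]
tcp_rot: [3.139, 0.781, 1.811]
contact_force: [1.4, 1.0, 0.7]
grip_width: 0.0572
red on pad top [485.8 237.7] [84.1 83.4] 14.6 536
t6.33 q [ 0.5   0.56  1.47 -0.76  1.41  0.51] w57.3 F [0.  0.2 0.3]
 rotvec [ 0.063 -0.006  0.044] |0.077| shift old-frame [-171.7   26.6  199.6] new-frame [-168.8   46.6  198.3] world [  89.1 -248.2  -20.9]
 up10 in tool [-7.07  0.   -7.07]
```

```bash
python3 -m creep '{"gripper":[-0.3,-0.3,-0.3,-0.3,-0.3,-0.3,-0.3,-0.3],"offset":[[0,0,0],[-24,6.5,28],[-24,6.5,28],[-24,6.5,28],[-24,6.5,28],[-24,6.5,28],[-24,6.5,28],[-24,6.5,28]],"dr":[[0.063,-0.006,0.044],[0,0,0],[0,0,0],[0,0,0],[0,0,0],[0,0,0],[0,0,0],[0,0,0]]}'
python3 - <<'E'
from h import *
g=H([[-0.5,1,95]])[0]; R=tool(HT,np.pi/4)
plan(g,HT)
for n in("top","scene"):
    im=imaging.grab_frame(n); cv2.imwrite(f"pics/{n}4.png",im)
a=cv2.resize(cv2.imread("pics/top4.png")[140:300,150:350],(400,320)); b=cv2.resize(cv2.imread("pics/scene4.png")[140:300,190:390],(400,320))
cv2.imwrite("pics/c5.png",np.hstack([a,b]))
E
```

```text
time: 7.0
ee_pos: [0.5732, -0.0319, 0.1686]
tcp_rot: [-3.125, 0.788, 1.749]
contact_force: [0.2, -0.1, 0.9]
grip_width: 0.0574
t7.00 q [ 0.03  0.55  1.56 -0.9   1.12  0.32] w57.4 F [ 0.2 -0.1  0.9]
 rotvec [-0.009  0.003  0.008] |0.012| shift old-frame [ -3.4   4.3 115.9] new-frame [ -3.7   3.3 115.9] world [ 17.4 -82.8 -79.3]
 up10 in tool [-7.07  0.   -7.07]
```

View pics/c5.png

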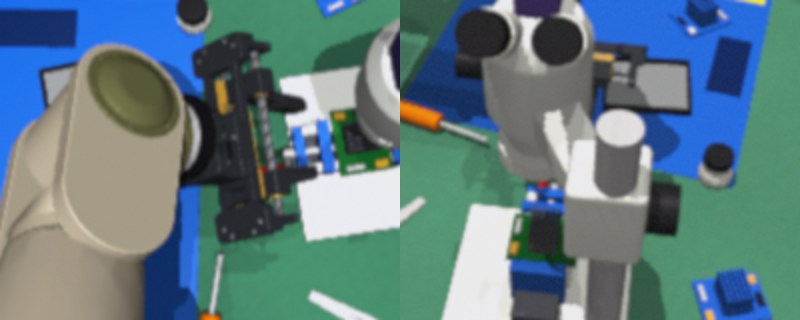

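The gripper is lined up with the green heat sink, clear of the microscope. Next: advance, grip and lift.

```bash
python3 -m creep '{"gripper":[-0.3,-0.3,-0.3,-0.3,-0.3,-0.3,-0.3,-0.3],"offset":[[-3.5,4,0],[0,0,25],[0,0,25],[0,0,25],[0,0,20],[0,0,15],[0,0,6],[0,0,0]],"dr":[[-0.009,0.003,0.008],[0,0,0],[0,0,0],[0,0,0],[0,0,0],[0,0,0],[0,0,0],[0,0,0]]}'
python3 -m creep '{"gripper":[1,1,1,1,1,1],"offset":[[0,0,0],[0,0,0],[0,0,0],[0,0,0],[0,0,0],[0,0,0]],"dr":[[0,0,0],[0,0,0],[0,0,0],[0,0,0],[0,0,0],[0,0,0]]}'
python3 -c "
from h import *
s=manip.observe(); print(Hi(s['ee_pos'][None]),s['ft_torque'])"
```

```text
time: 7.77
ee_pos: [0.5909, -0.1126, 0.0882]
tcp_rot: [-3.14, 0.785, 1.739]
contact_force: [0.6, 0.0, -0.4]
grip_width: 0.0572
time: 8.27
ee_pos: [0.5913, -0.1123, 0.0892]
tcp_rot: [3.14, 0.786, 1.738]
contact_force: [-0.4, 3.2, 3.7]
grip_width: 0.0298
[[ 2.88100917  2.18387583 89.16923095]] [ 0.22196187  0.11313615 -0.0099542 ]
```

```bash
python3 -m creep '{"gripper":[1,1,1,1,1,1,1,1],"offset":[[-3,0,-3],[-8,0,-8],[-10,0,-10],[0,0,-15],[0,0,-30],[0,0,-30],[0,0,-30],[0,0,0]],"dr":[[0,0,0],[0,0,0],[0,0,0],[0,0,0],[0,0,0],[0,0,0],[0,0,0],[0,0,0]]}'
python3 - <<'E'
from h import *
plan([.6355,.2185,.035],np.radians(-77.3),back=.1)
im=imaging.grab_frame("scene"); cv2.imwrite("pics/s5.png",im)
t=cv2.imread("pics/t3.png")
cv2.imwrite("pics/c6.png",np.hstack([cv2.resize(im[140:300,190:390],(400,320)),cv2.resize(t[200:300,130:255],(400,320))]))
E
```

```text
time: 8.93
ee_pos: [0.5795, -0.0359, 0.1974]
tcp_rot: [3.132, 0.786, 1.735]
contact_force: [0.2, 0.3, -0.8]
grip_width: 0.0298
t8.93 q [ 0.02  0.52  1.53 -0.88  1.14  0.26] w29.8 F [ 0.2  0.3 -0.8]
 rotvec [-0.031  0.001 -0.041] |0.051| shift old-frame [ 215.1   98.2 -118.1] new-frame [ 210.9  110.6 -114.7] world [ 57.2 248.9 -68. ]
 up10 in tool [-7.07  0.   -7.07]
```

View pics/c6.png

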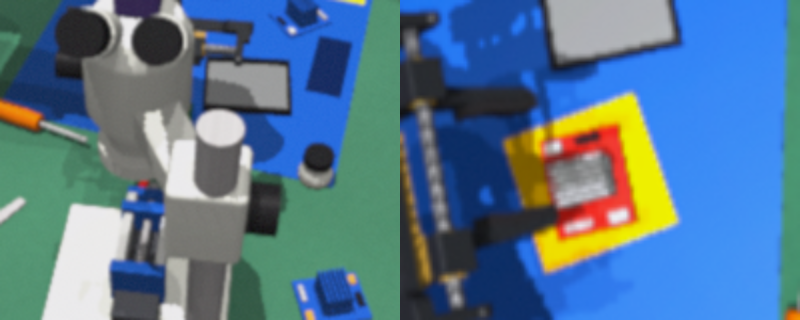

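```bash
python3 -m creep '{"gripper":[1,1,1,1,1,1,1,1],"offset":[[0,0,0],[30,16,-16.5],[30,16,-16.5],[30,16,-16.5],[30,16,-16.5],[30,15.5,-16.5],[30,15.5,-16],[30,15.5,-16]],"dr":[[-0.031,0.001,-0.041],[0,0,0],[0,0,0],[0,0,0],[0,0,0],[0,0,0],[0,0,0],[0,0,0]]}'
python3 -c "
from h import *
plan([.6355,.2185,.035],np.radians(-77.3))"
```

```text
time: 9.65
ee_pos: [0.6362, 0.2095, 0.1229]
tcp_rot: [-3.129, 0.784, 1.797]
contact_force: [0.6, 0.1, -1.5]
grip_width: 0.0295
t9.65 q [ 0.39  0.9   1.05 -0.78  1.43  0.38] w29.5 F [ 0.6  0.1 -1.5]
 rotvec [-0.009 -0.001  0.003] |0.010| shift old-frame [68.4  2.1 63.9] new-frame [68.5  1.3 63.8] world [  0.5   3.5 -93.6]
 up10 in tool [-7.07  0.   -7.07]
```

```bash
python3 -m creep '{"gripper":[1,1,1,1,1,1,1,1],"offset":[[16,1,15],[16,1,15],[16,0,14],[12,0,11],[6,0,6],[0,0,0],[0,0,0],[0,0,0]],"dr":[[-0.009,0,0.003],[0,0,0],[0,0,0],[0,0,0],[0,0,0],[0,0,0],[0,0,0],[0,0,0]]}'
python3 -c "
from h import *
plan([.6355,.2185,.035],np.radians(-77.3))"
```

```text
time: 10.32
ee_pos: [0.6381, 0.2124, 0.0362]
tcp_rot: [3.137, 0.784, 1.79]
contact_force: [0.5, -0.2, -0.5]
grip_width: 0.0295
t10.32 q [ 0.39  1.01  1.07 -0.8   1.32  0.49] w29.5 F [ 0.5 -0.2 -0.5]
 rotvec [ 0.003 -0.002 -0.002] |0.004| shift old-frame [ 5.4 -1.2  4.2] new-frame [ 5.5 -1.2  4.2] world [-1.4  0.6 -6.8]
 up10 in tool [-7.07  0.   -7.07]
```

Lower the remaining 6 mm, release, rise.

```bash
python3 -m creep '{"gripper":[1,1,1,1],"offset":[[2.5,0,2],[1.5,0,1.5],[0.7,0,0.7],[0,0,0]],"dr":[[0,0,0],[0,0,0],[0,0,0],[0,0,0]]}'
python3 -m creep '{"gripper":[-0.3,-0.3,-0.3,-0.3,-0.3,-0.3,-0.3,-0.3],"offset":[[0,0,0],[0,0,0],[0,0,0],[-7,0,-7],[-20,0,-20],[-28,0,-28],[-28,0,-28],[0,0,0]],"dr":[[0,0,0],[0,0,0],[0,0,0],[0,0,0],[0,0,0],[0,0,0],[0,0,0],[0,0,0]]}'
python3 - <<'E'
from h import *
im=imaging.grab_frame("top"); cv2.imwrite("pics/t6.png",im); b,g,r=[im[...,i].astype(int) for i in range(3)]
Y,X=np.mgrid[:420,:560]
box=(X>165)&(X<230)&(Y>160)&(Y<230); m=box&(g>r+35)&(g>b+20); rect("top",m,.008,"green")
s=cv2.imwrite("pics/s6.png",imaging.grab_frame("scene"))
im=cv2.imread("pics/t3.png"); b,g,r=[im[...,i].astype(int) for i in range(3)]
ys,xs=np.where((X>150)&(X<240)&(Y>215)&(Y<290)&(r>110)&(g<110)&(b<100)); m=np.zeros((420,560)); m[ys,xs]=1
print(xs.min(),xs.max(),ys.min(),ys.max())
m=cv2.morphologyEx(m.astype('uint8'),cv2.MORPH_OPEN,np.ones((3,3))); rect("top",m,.007,"red pad")
plan([.4848,.2228,.037],np.radians(-76.2),back=.1)
E
```

```text
time: 10.65
ee_pos: [0.6375, 0.2128, 0.0292]
tcp_rot: [3.139, 0.785, 1.791]
contact_force: [-0.9, -0.1, 2.4]
grip_width: 0.0297
time: 11.32
ee_pos: [0.6396, 0.2134, 0.1556]
tcp_rot: [3.12, 0.783, 1.778]
contact_force: [0.7, 0.4, 0.9]
grip_width: 0.0578
green top [636.2 216.6] [75.  57.8] 12.3 283
163 203 239 274
red pad top [483.5 236.3] [74.9 84.1] 8.3 461
t11.42 q [ 0.39  0.87  1.04 -0.78  1.45  0.36] w57.0 F [-0.2 -0.6 -0.9]
 rotvec [-0.009 -0.002 -0.017] |0.019| shift old-frame [  38.2 -146.9  -15.3] new-frame [  40.6 -146.1  -16.8] world [-151.6    4.5  -16.9]
 up10 in tool [-7.07  0.   -7.07]
```

Run:
```python
from h import *
im=cv2.imread("pics/t6.png"); b,g,r=[im[...,i].astype(int) for i in range(3)]
Y,X=np.mgrid[:420,:560]
rect("top",(X>172)&(X<215)&(Y>232)&(Y<280)&(r>110)&(g<110),.007,"red pad")
print(unproj("top",[[189.5,256.9]],.007))
```

```text
red pad top [482.6 224.8] [75.9 60.1] 14.7 404
[[0.48235714 0.22093036 0.007     ]]
```

```bash
python3 -m creep '{"gripper":[-0.3,-0.3,-0.3,-0.3,-0.3,-0.3,-0.3,-0.3],"offset":[[10,-37,-4],[10,-37,-4],[10,-36,-4],[10,-36,-4],[18,-2,18],[18,0,18],[0,0,0],[0,0,0]],"dr":[[-0.009,-0.002,-0.01],[0,0,0],[0,0,0],[0,0,0],[0,0,0],[0,0,0],[0,0,0],[0,0,0]]}'
python3 -c "
from h import *
plan([.4828,.2238,.034],np.radians(-75.9))"
```

```text
time: 12.08
ee_pos: [0.4837, 0.2166, 0.0769]
tcp_rot: [-3.138, 0.787, 1.809]
contact_force: [0.9, -0.3, 1.1]
grip_width: 0.0575
t12.08 q [ 0.51  0.73  1.53 -0.8   1.26  0.68] w57.5 F [ 0.9 -0.3  1.1]
 rotvec [-0.009  0.002 -0.005] |0.011| shift old-frame [35.5  1.  33.2] new-frame [35.4  0.9 33.2] world [  0.5   1.7 -48.5]
 up10 in tool [-7.07  0.   -7.07]
```

```bash
python3 -m creep '{"gripper":[-0.3,-0.3,-0.3,-0.3,1,1,1,1],"offset":[[12,1,11],[12,0,11],[11.5,0,11],[0,0,0],[0,0,0],[0,0,0],[0,0,0],[0,0,0]],"dr":[[-0.009,0.002,-0.005],[0,0,0],[0,0,0],[0,0,0],[0,0,0],[0,0,0],[0,0,0],[0,0,0]]}'
python3 -m creep '{"gripper":[1,1,1],"offset":[[0,0,0],[0,0,0],[0,0,0]],"dr":[[0,0,0],[0,0,0],[0,0,0]]}'
python3 -c "
from h import *
plan([.4828,.2238,.034],np.radians(-75.9))"
python3 -m creep '{"gripper":[1,1,1,1,1,1],"offset":[[-6,0,-6],[-18,0,-18],[-28,0,-28],[-28,0,-28],[-28,0,-28],[0,0,0]],"dr":[[0,0,0],[0,0,0],[0,0,0],[0,0,0],[0,0,0],[0,0,0]]}'
python3 - <<'E'
from h import *
s=manip.observe(); R=tool(HT,np.pi/4)
plan(H([[-3,0,95]])[0]-.12*R[:,2]+[0,0,.02],HT)
E
```

```text
time: 12.75
ee_pos: [0.4853, 0.2192, 0.0304]
tcp_rot: [3.134, 0.784, 1.811]
contact_force: [-1.1, 1.0, 0.6]
grip_width: 0.033
time: 13.0
ee_pos: [0.4852, 0.2192, 0.0303]
tcp_rot: [3.135, 0.785, 1.812]
contact_force: [0.3, 0.5, 5.6]
grip_width: 0.0296
t13.00 q [ 0.51  0.81  1.54 -0.82  1.19  0.74] w29.6 F [0.3 0.5 5.6]
 rotvec [ 0.003 -0.001 -0.003] |0.005| shift old-frame [ 1.  -1.2  1.7] new-frame [ 1.  -1.2  1.7] world [-1.1 -0.8 -1.9]
 up10 in tool [-7.07  0.   -7.07]
time: 13.5
ee_pos: [0.4861, 0.2197, 0.1896]
tcp_rot: [3.12, 0.782, 1.802]
contact_force: [0.7, 0.1, -1.9]
grip_width: 0.0297
t13.50 q [ 0.51  0.57  1.47 -0.76  1.4   0.52] w29.7 F [ 0.7  0.1 -1.9]
 rotvec [ 0.066 -0.004  0.045] |0.081| shift old-frame [-189.3   25.8  182. ] new-frame [-186.9   46.3  180.4] world [  88.9 -248.4    4.5]
 up10 in tool [-7.07  0.   -7.07]
```

```bash
python3 -m creep '{"gripper":[1,1,1,1,1,1,1,1],"offset":[[0,0,0],[-26.5,6.5,25.5],[-26.5,6.5,25.5],[-26.5,6.5,25.5],[-26.5,6.5,25.5],[-26.5,6.5,25.5],[-26.5,6.5,25.5],[-26.5,6.5,25.5]],"dr":[[0.066,-0.004,0.045],[0,0,0],[0,0,0],[0,0,0],[0,0,0],[0,0,0],[0,0,0],[0,0,0]]}'
python3 - <<'E'
from h import *
# desired TCP holder (2.05,0,91.3+16)
R=tool(HT,np.pi/4); plan(H([[2.05,0,91.3+16]])[0]-.008*R[:,2],HT)
E
```

```text
time: 14.17
ee_pos: [0.5721, -0.0293, 0.187]
tcp_rot: [-3.124, 0.788, 1.75]
contact_force: [0.5, 0.4, -2.5]
grip_width: 0.0297
t14.17 q [ 0.04  0.53  1.55 -0.88  1.14  0.28] w29.7 F [ 0.5  0.4 -2.5]
 rotvec [-0.008  0.002  0.009] |0.012| shift old-frame [ -3.    3.9 115.9] new-frame [ -3.2   3.  115.9] world [ 16.9 -82.6 -79.7]
 up10 in tool [-7.07  0.   -7.07]
```

```bash
python3 -m creep '{"gripper":[1,1,1,1,1,1,1,1],"offset":[[-3,4,0],[0,0,25],[0,0,25],[0,0,25],[0,0,22],[0,0,13],[0,0,6],[0,0,0]],"dr":[[-0.008,0.002,0.009],[0,0,0],[0,0,0],[0,0,0],[0,0,0],[0,0,0],[0,0,0],[0,0,0]]}'
python3 - <<'E'
from h import *
R=tool(HT,np.pi/4); plan(H([[2.05,0,91.3]])[0]-.008*R[:,2],HT)
s=manip.observe(); print(Hi(s['ee_pos'][None]).round(1))
t=imaging.grab_frame("top");im=imaging.grab_frame("scene"); cv2.imwrite("pics/t7.png",t);cv2.imwrite("pics/s7.png",im)
cv2.imwrite("pics/c7.png",np.hstack([cv2.resize(t[185:240,280:360],(400,275),interpolation=2),cv2.resize(im[225:280,220:300],(400,275),interpolation=2)]))
E
```

```text
time: 14.83
ee_pos: [0.5898, -0.1102, 0.1067]
tcp_rot: [-3.141, 0.786, 1.737]
contact_force: [-0.4, 0.2, -1.8]
grip_width: 0.03
t14.83 q [-0.11  0.65  1.59 -1.    0.94  0.36] w30.0 F [-0.4  0.2 -1.8]
 rotvec [-0.001  0.    -0.001] |0.002| shift old-frame [ 9.9 -1.  11.9] new-frame [ 9.9 -1.  11.9] world [ -0.8  -1.6 -15.4]
 up10 in tool [-7.07  0.   -7.07]
[[  0.6   1.  106.7]]
```

View pics/c7.png

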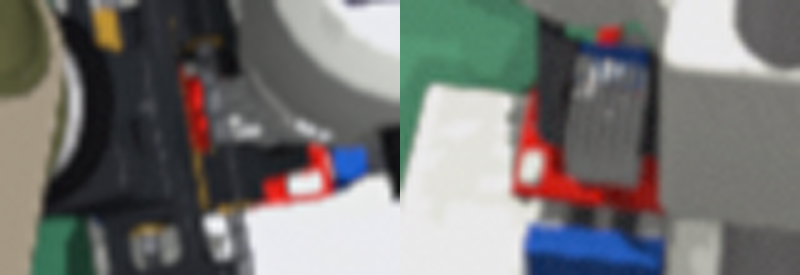

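Run:
```python
from h import *
t=cv2.imread("pics/t7.png").astype(np.float32); n="top"
red=t[...,2]-t[...,1]; bl=t[...,0]-t[...,2]
for hy in range(-40,-14,2):
  o=[]
  for im,z,th in((red,83.4,60),(bl,72,60)):
    hx=np.arange(-10,60,.5); p=proj(n,H(np.c_[hx,0*hx+hy,0*hx+z])).astype(np.float32)
    v=cv2.remap(im,p[None,:,0],p[None,:,1],1)[0]; a=v>th; k=np.flatnonzero(a[1:]!=a[:-1]); o.append(hx[k])
  print(hy,*o)
b=cv2.imread("pics/top0.png").astype(np.float32)
```

```text
-40 [] []
-38 [] []
-36 [-6.  24.5] []
-34 [-6.5  8.  18.  25.5] []
-32 [-6.  6. 20. 26.] []
-30 [-5.5  5.  20.5 26. ] [30.5 39. ]
-28 [-5.5  5.5 20.5 25.5] [30. 43.]
-26 [-4.5  5.5 19.5 25.5] [30.  44.5]
-24 [ 3.5  4.5 15.  26. ] [29.5 45. ]
-22 [16. 26.] [30. 45.]
-20 [16.5 26. ] [30. 45.]
-18 [17. 26.] [30. 45.]
-16 [16.5 25.5] [30.5 44. ]
```

```bash
python3 -m creep '{"gripper":[1,1,1,1,1,1],"offset":[[-0.5,-0.5,1],[3,0,3],[3,0,3],[2,0,2],[1,0,1],[0,0,0]],"dr":[[0,0,0],[0,0,0],[0,0,0],[0,0,0],[0,0,0],[0,0,0]]}'
python3 -c "
from h import *
s=manip.observe(); print(Hi(s['ee_pos'][None]).round(1))"
```

```text
time: 15.43
ee_pos: [0.5897, -0.1109, 0.0939]
tcp_rot: [3.142, 0.786, 1.737]
contact_force: [-0.1, 0.2, -1.3]
grip_width: 0.0295
[[ 1.3  0.8 93.9]]
```

```bash
python3 -m creep '{"gripper":[1,1,1,1],"offset":[[1,0,1],[1,0,1],[0,0,0],[0,0,0]],"dr":[[0,0,0],[0,0,0],[0,0,0],[0,0,0]]}'
python3 -c "
from h import *
s=manip.observe(); print(Hi(s['ee_pos'][None]).round(1))"
```

```text
time: 15.77
ee_pos: [0.5899, -0.111, 0.0916]
tcp_rot: [3.141, 0.786, 1.737]
contact_force: [0.3, 0.2, -2.5]
grip_width: 0.0299
[[ 1.4  1.  91.6]]
```

```bash
python3 -m creep '{"gripper":[-0.3,-0.3,-0.3,-0.3,-0.3,-0.3,-0.3,-0.3],"offset":[[0,0,0],[0,0,0],[0,0,0],[0,0,-5],[0,0,-25],[0,0,-35],[0,0,-35],[0,0,-30]],"dr":[[0,0,0],[0,0,0],[0,0,0],[0,0,0],[0,0,0],[0,0,0],[0,0,0],[0,0,0]]}'
python3 - <<'E'
from h import *
R=tool(HT,np.pi/4); th=2.45
t=imaging.grab_frame("top");im=imaging.grab_frame("scene"); cv2.imwrite("pics/t8.png",t);cv2.imwrite("pics/s8.png",im)
plan(H([[-115,-20*np.sin(th),50+20*np.cos(th)]])[0]-.06*R[:,2],HT)
n="top"; t=t.astype(np.float32); red=t[...,2]-t[...,1]; bl=t[...,0]-t[...,2]
for hy in range(-36,30,4):
  o=[]
  for a,z,th in((red,68,60),(bl,72,60)):
    hx=np.arange(-60,50,.5); p=proj(n,H(np.c_[hx,0*hx+hy,0*hx+z])).astype(np.float32)
    v=cv2.remap(a,p[None,:,0],p[None,:,1],1)[0]; a=v>th; k=np.flatnonzero(a[1:]!=a[:-1]); o.append(hx[k])
  print(hy,*o)
cv2.imwrite("pics/c8.png",np.hstack([cv2.resize(t[185:240,270:350],(400,275),interpolation=2),cv2.resize(im[215:270,220:300],(400,275),interpolation=2)]))
E
```

```text
time: 16.43
ee_pos: [0.5742, -0.0187, 0.1853]
tcp_rot: [3.139, 0.786, 1.736]
contact_force: [0.5, -1.1, -0.0]
grip_width: 0.0572
t16.53 q [ 0.06  0.53  1.54 -0.88  1.14  0.31] w57.5 F [-0.1 -1.7 -0.2]
 rotvec [ 0.007  0.002 -0.003] |0.008| shift old-frame [123.4 -15.8  40.1] new-frame [123.3 -15.1  40.4] world [ -24.7   55.3 -115.8]
 up10 in tool [-7.07  0.   -7.07]
-36 [-34.   25.5] []
-32 [-34.5 -24.   -8.5   7.   20.   26.5] []
-28 [-35.  -23.5 -18.5 -16.5  -7.5   7.5  21.   26.5] [-50.5 -37.   29.5  43. ]
-24 [-35.5  26. ] [-50.5 -37.   29.5  45. ]
-20 [-35.  26.] [-50.  -37.   29.5  45. ]
-16 [-35.   26.5] [-51.  -36.5  30.   43.5]
-12 [-35.5 -22.5  17.5  25.5] [-52.  -36.5]
-8 [-35.5 -23.5] [-51.5 -37. ]
-4 [-35.5 -23.5] [-50.5 -37. ]
0 [-35.  -23.5] [-51.  -36.5]
4 [-35.5 -23.5] [-52.  -36.5]
8 [-35.5 -23.5] [-51.5 -36.5]
12 [-35. -23.] [-51.5 -36.5]
16 [-35. -23.] [-51.  -36.5]
20 [-35.  -20.5] [-50.  -36.5]
24 [-35.  -3.] [-50. -37.]
28 [-34.5 -28.5 -18.   -4.5] [-50.5 -36.5][ WARN:0@4.363] global loadsave.cpp:1063 imwrite_ Unsupported depth image for selected encoder is fallbacked to CV_8U.
```

View pics/c8.png

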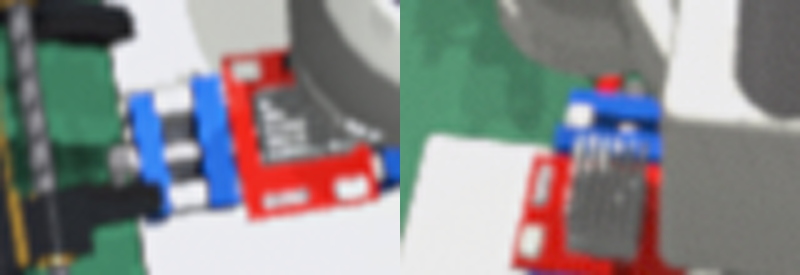

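```bash
python3 -m creep '{"gripper":[-0.4,-0.4,-0.4,-0.4,-0.4,-0.4],"offset":[[31,-4,10],[31,-4,10],[31,-4,10],[30,-3.5,10],[0,0,0],[0,0,0]],"dr":[[0.007,0.002,-0.003],[0,0,0],[0,0,0],[0,0,0],[0,0,0],[0,0,0]]}'
python3 - <<'E'
from h import *
th=2.5
plan(H([[-115,-20*np.sin(th),50+20*np.cos(th)]])[0],HT)
E
```

```text
time: 17.03
ee_pos: [0.5487, 0.0345, 0.0673]
tcp_rot: [-3.128, 0.785, 1.745]
contact_force: [0.3, -0.6, -0.2]
grip_width: 0.0615
t17.03 q [ 0.16  0.71  1.62 -0.94  1.07  0.57] w61.5 F [ 0.3 -0.6 -0.2]
 rotvec [-0.009 -0.001  0.005] |0.010| shift old-frame [-0.5  3.9 55.6] new-frame [-0.4  3.4 55.6] world [ 10.  -38.5 -39. ]
 up10 in tool [-7.07  0.   -7.07]
```

```bash
python3 -m creep '{"gripper":[-0.4,-0.4,-0.4,-0.4,1,1,1,1],"offset":[[0,3.5,16],[0,0,16],[0,0,14],[0,0,9.5],[0,0,0],[0,0,0],[0,0,0],[0,0,0]],"dr":[[-0.009,-0.001,0.005],[0,0,0],[0,0,0],[0,0,0],[0,0,0],[0,0,0],[0,0,0],[0,0,0]]}'
python3 -m creep '{"gripper":[1,1,1,1],"offset":[[0,0,0],[0,0,0],[0,0,0],[0,0,0]],"dr":[[0,0,0],[0,0,0],[0,0,0],[0,0,0]]}'
python3 - <<'E'
from h import *
s=manip.observe(); R=tool(HT,np.pi/4);p=s['ee_pos']-.008*R[:,2]; print(Hi(p[None]).round(1),s['contact_force'],s['ft_torque'])
cv2.imwrite("pics/t9.png",imaging.grab_frame("top")); cv2.imwrite("pics/s9.png",imaging.grab_frame("scene"))
E
```

```text
time: 17.7
ee_pos: [0.5594, -0.0027, 0.0296]
tcp_rot: [3.135, 0.786, 1.733]
contact_force: [-0.6, 0.3, -0.2]
grip_width: 0.0371
time: 18.03
ee_pos: [0.5587, -0.003, 0.0289]
tcp_rot: [3.137, 0.785, 1.734]
contact_force: [-2.9, 1.1, -0.7]
grip_width: 0.0111
[[-116.   -11.8   34.6]] [-2.93698441  1.1278444  -0.70145315] [ 0.3563771   0.39730618 -0.21342292]
```

```bash
cat >> h.py <<'E'
def circ(t0,t1,n):
    th=np.linspace(t0,t1,n+1); y=-20*np.sin(th); z=20*np.cos(th)
    for a,dy,dz in zip(th[1:],np.diff(y),np.diff(z)): print(round(a,2),[round(-.7071*dz,1),round(dy,1),round(-.7071*dz,1)])
def where():
    s=manip.observe(); R=tool(HT,np.pi/4); p=Hi((s['ee_pos']-.008*R[:,2])[None])[0]
    print("grasp",p.round(1),"th %.2f r %.1f"%(np.arctan2(-p[1],p[2]-50)%(2*np.pi),np.hypot(p[1],p[2]-50)),"F(h)",(np.array([[np.cos(HT),np.sin(HT),0],[-np.sin(HT),np.cos(HT),0],[0,0,1]])@s['contact_force']).round(1),"w%.1f t%.2f"%(s['grip_width']*1e3,s['time']))
E
python3 -c "
from h import *
circ(2.5,8.5,15)"
```

```text
2.9 [np.float64(2.4), np.float64(7.2), np.float64(2.4)]
3.3 [np.float64(0.2), np.float64(7.9), np.float64(0.2)]
3.7 [np.float64(-2.0), np.float64(7.4), np.float64(-2.0)]
4.1 [np.float64(-3.9), np.float64(5.8), np.float64(-3.9)]
4.5 [np.float64(-5.1), np.float64(3.2), np.float64(-5.1)]
4.9 [np.float64(-5.6), np.float64(0.1), np.float64(-5.6)]
5.3 [np.float64(-5.2), np.float64(-3.0), np.float64(-5.2)]
5.7 [np.float64(-4.0), np.float64(-5.6), np.float64(-4.0)]
6.1 [np.float64(-2.1), np.float64(-7.4), np.float64(-2.1)]
6.5 [np.float64(0.1), np.float64(-7.9), np.float64(0.1)]
6.9 [np.float64(2.3), np.float64(-7.3), np.float64(2.3)]
7.3 [np.float64(4.1), np.float64(-5.4), np.float64(4.1)]
7.7 [np.float64(5.3), np.float64(-2.8), np.float64(5.3)]
8.1 [np.float64(5.6), np.float64(0.4), np.float64(5.6)]
8.5 [np.float64(5.1), np.float64(3.4), np.float64(5.1)]
```

```bash
python3 -m creep '{"gripper":[1,1],"offset":[[2.4,7.2,2.4],[0,0,0]],"dr":[[0,0,0],[0,0,0]]}' >/dev/null; python3 -c "
from h import *
where()"
python3 -m creep '{"gripper":[1,1],"offset":[[0.2,7.9,0.2],[0,0,0]],"dr":[[0,0,0],[0,0,0]]}'>/dev/null; python3 -c "
from h import *
where()"
```

```text
grasp [-116.    -4.3   30.4] th 2.93 r 20.0 F(h) [-1.2 -1.2 -2.3] w10.5 t18.30
grasp [-116.     3.7   30.1] th 3.33 r 20.3 F(h) [-1.1  0.7 -6.6] w10.6 t18.47
```

```bash
python3 -m creep '{"gripper":[1,1,1,1],"offset":[[-2,7.4,-2],[-3.9,5.8,-3.9],[-5.1,3.2,-5.1],[0,0,0]],"dr":[[0,0,0],[0,0,0],[0,0,0],[0,0,0]]}' >/dev/null
cat >> h.py <<'E'
def jaw():
    t=imaging.grab_frame("top"); cv2.imwrite("pics/j.png",t); t=t.astype(np.float32); bl=t[...,0]-t[...,2]; red=t[...,2]-t[...,1]
    for nm,a,z,(l,h) in(("jaw",bl,72,(-45,-15)),("redL",red,68,(-45,-26)),("redR",red,68,(22,40))):
        o=[]
        for hy in range(-24,26,4):
            hx=np.arange(l,h,.25); p=proj("top",H(np.c_[hx,0*hx+hy,0*hx+z])).astype(np.float32)
            v=cv2.remap(a,p[None,:,0],p[None,:,1],1)[0]>60; k=np.flatnonzero(v[1:]!=v[:-1])
            if len(k): o.append(hx[k[0]])
        print(nm,len(o),np.median(o) if o else None)
E
python3 -c "
from h import *
where();jaw()"
```

```text
grasp [-115.9   21.4   48.7] th 4.65 r 21.4 F(h) [-2.9  1.3  0.7] w10.4 t18.80
jaw 13 -34.75
redL 13 -33.75
redR 4 26.5
```

```bash
python3 -m creep '{"gripper":[1,1,1,1,1],"offset":[[-5.6,-0.9,-5.6],[-5.2,-3,-5.2],[-4,-5.6,-4],[-2.1,-7.4,-2.1],[0,0,0]],"dr":[[0,0,0],[0,0,0],[0,0,0],[0,0,0],[0,0,0]]}' >/dev/null
python3 -c "
from h import *
where();jaw()"
```

```text
grasp [-115.9    1.2   70. ] th 6.22 r 20.0 F(h) [-1.7 -2.7 -7.4] w10.2 t19.27
jaw 13 -32.75
redL 13 -31.75
redR 4 29.125
```

```bash
python3 -m creep '{"gripper":[1,1,1,1,1],"offset":[[0.6,-7.9,0.6],[2.8,-6.9,2.8],[4.5,-4.8,4.5],[4,-1.8,4],[0,0,0]],"dr":[[0,0,0],[0,0,0],[0,0,0],[0,0,0],[0,0,0]]}' >/dev/null
python3 -c "
from h import *
where();jaw()"
```

```text
grasp [-115.9  -18.2   53.6] th 1.38 r 18.5 F(h) [-3.4  0.9 -1. ] w10.0 t19.73
jaw 13 -44.0
redL 13 -30.0
redR 4 30.625
```

```bash
for i in 1; do python3 -m creep '{"gripper":[1,1,1],"offset":[[2.8,-1.5,2.8],[0,0,0],[0,0,0]],"dr":[[0,0,0],[0,0,0],[0,0,0]]}' >/dev/null
python3 -c "
from h import *
where()"; done
python3 -m creep '{"gripper":[1,1,1],"offset":[[2.2,0.2,2.2],[0,0,0],[0,0,0]],"dr":[[0,0,0],[0,0,0],[0,0,0]]}' >/dev/null
python3 -c "
from h import *
where()"
python3 -m creep '{"gripper":[1,1,1],"offset":[[2.2,0.5,2.2],[0,0,0],[0,0,0]],"dr":[[0,0,0],[0,0,0],[0,0,0]]}' >/dev/null
python3 -c "
from h import *
where();jaw()"
```

```text
grasp [-115.9  -18.8   50.1] th 1.57 r 18.8 F(h) [-4.4  3.5 -0.2] w10.5 t20.03
grasp [-115.9  -18.7   47.1] th 1.73 r 18.9 F(h) [-3.8  3.   0.9] w10.1 t20.28
grasp [-115.9  -18.1   44.1] th 1.88 r 19.0 F(h) [-4.7  2.5  2. ] w10.3 t20.53
jaw 13 -43.25
redL 13 -29.5
redR 4 30.75
```

```bash
python3 -m creep '{"gripper":[1,1,1],"offset":[[2.1,1.1,2.1],[0,0,0],[0,0,0]],"dr":[[0,0,0],[0,0,0],[0,0,0]]}' >/dev/null
python3 -c "
from h import *
where()"
python3 -m creep '{"gripper":[1,1,1],"offset":[[2,1.6,2],[0,0,0],[0,0,0]],"dr":[[0,0,0],[0,0,0],[0,0,0]]}' >/dev/null
python3 -c "
from h import *
where();jaw()
s=cv2.imwrite('pics/s10.png',imaging.grab_frame('scene'))
t=cv2.imread('pics/j.png');im=cv2.imread('pics/s10.png')
cv2.imwrite('pics/c10.png',np.hstack([cv2.resize(t[185:240,270:350],(400,275),interpolation=2),cv2.resize(im[215:270,220:300],(400,275),interpolation=2)]))"
```

```text
grasp [-115.9  -17.1   41.2] th 2.05 r 19.2 F(h) [-4.8  1.3  1.4] w10.4 t20.83
grasp [-115.8  -15.6   38.4] th 2.21 r 19.4 F(h) [-5.3  0.8  3.7] w10.5 t21.08
jaw 13 -43.25
redL 13 -29.25
redR 4 30.75
```

View pics/c10.png

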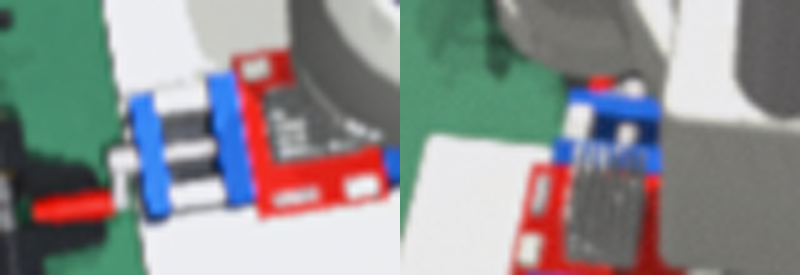

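```bash
python3 -m creep '{"gripper":[1,1,1],"offset":[[1.1,1.2,1.1],[0,0,0],[0,0,0]],"dr":[[0,0,0],[0,0,0],[0,0,0]]}' >/dev/null
python3 -c "
from h import *
where();jaw()"
python3 -m creep '{"gripper":[1,1,1],"offset":[[1,1.4,1],[0,0,0],[0,0,0]],"dr":[[0,0,0],[0,0,0],[0,0,0]]}' >/dev/null
python3 -c "
from h import *
where();jaw()
t=cv2.imread('pics/j.png').astype(int); m=(t[...,2]>t[...,1]+60)&(t[...,2]>t[...,0]+60); m[:215]=0;m[235:]=0;m[:,:272]=0;m[:,294:]=0
ys,xs=np.where(m); print([(c,round(ys[xs==c].mean(),1)) for c in range(277,293,3)])"
```

```text
grasp [-115.8  -14.5   36.9] th 2.30 r 19.5 F(h) [-6.1 -0.1  4.9] w10.2 t21.43
jaw 13 -43.0
redL 13 -29.25
redR 4 30.75
grasp [-115.8  -13.3   35.5] th 2.40 r 19.6 F(h) [-5.  -0.5  4.5] w10.6 t21.73
jaw 13 -43.0
redL 13 -29.0
redR 4 30.75
[(277, np.float64(226.0)), (280, np.float64(225.5)), (283, np.float64(225.5)), (286, np.float64(225.5)), (289, np.float64(224.5)), (292, np.float64(224.5))]
```

```bash
python3 -m creep '{"gripper":[1,1,1],"offset":[[1,1.6,1],[0,0,0],[0,0,0]],"dr":[[0,0,0],[0,0,0],[0,0,0]]}' >/dev/null
python3 -c "
from h import *
where();jaw()"
python3 -m creep '{"gripper":[-0.4,-0.4,-0.4,-0.4,-0.4,-0.4,-0.4,-0.4],"offset":[[0,0,0],[0,0,0],[0,0,0],[0,0,0],[0,0,-10],[0,0,-35],[0,0,-35],[-14,0,-14]],"dr":[[0,0,0],[0,0,0],[0,0,0],[0,0,0],[0,0,0],[0,0,0],[0,0,0],[0,0,0]]}'
python3 -m creep '{"gripper":[-0.4,-0.4,-0.4,-0.4],"offset":[[-20,0,-20],[-20,0,-20],[-20,0,-20],[0,0,0]],"dr":[[0,0,0],[0,0,0],[0,0,0],[0,0,0]]}'
python3 - <<'E'
from h import *
jaw(); t=cv2.imread("pics/j.png"); im=imaging.grab_frame("scene"); cv2.imwrite("pics/s11.png",im); t2=t.astype(int)
m=(t2[...,2]>t2[...,1]+60)&(t2[...,2]>t2[...,0]+60); m[:215]=0;m[235:]=0;m[:,:272]=0;m[:,294:]=0
ys,xs=np.where(m); print([(c,round(ys[xs==c].mean(),1)) for c in range(277,293,3) if (xs==c).any()])
n="top"
cv2.imwrite("pics/c11.png",np.vstack([np.hstack([cv2.resize(t[185:240,270:350],(400,275),interpolation=2),cv2.resize(im[215:270,220:300],(400,275),interpolation=2)]),np.hstack([cv2.resize(t[150:290,150:350],(400,280)),cv2.resize(im[140:280,200:400],(400,280))])]))
E
```

```text
grasp [-115.8  -11.8   34.1] th 2.50 r 19.8 F(h) [-5.9 -0.9  4. ] w10.3 t22.03
jaw 13 -42.75
redL 13 -29.0
redR 4 30.75
time: 22.75
ee_pos: [0.5484, 0.0561, 0.1058]
tcp_rot: [3.135, 0.784, 1.736]
contact_force: [-0.3, -0.2, -0.3]
grip_width: 0.0607
time: 23.08
ee_pos: [0.5499, 0.0533, 0.1947]
tcp_rot: [3.124, 0.786, 1.726]
contact_force: [1.0, -0.3, 0.8]
grip_width: 0.062
jaw 13 -43.0
redL 13 -29.0
redR 4 30.75
[(277, np.float64(226.0)), (280, np.float64(226.0)), (283, np.float64(225.5)), (286, np.float64(225.0)), (289, np.float64(224.5)), (292, np.float64(225.0))]
```

View pics/c11.png

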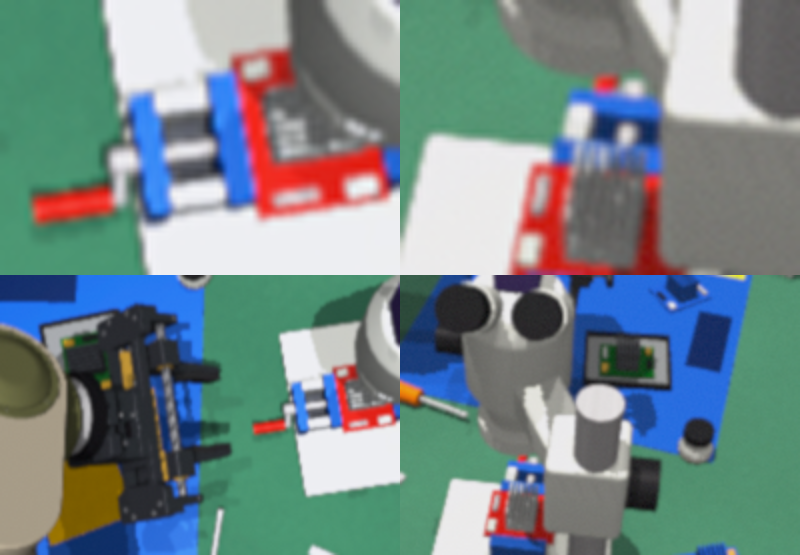

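Run:
```python
from h import *
print(manip.observe()['time'],job.finish_job())
```

```text
the job is handed in; nothing more can be done
23.1833 None
```

The boards are swapped, the red one is clamped in the holder, and the job was handed in at 23.2 s of the allowed 72 s. `finish_job` reports no verdict, so what follows is my own last checks.

**What I did:** I moved the red board from the tray to the pad, the green one from the holder to the tray, and the red one into the holder. All three used a 45° lean from the crank side. I then gripped the crank handle and turned it clockwise from about 2.5 to about 8.75 rad. The jaw meets a board at 7.85.

**Last checks:**
- **Red board:** it lies flat between the jaws, with the sliding jaw touching it. Its edges measured −29.0 and +30.75 mm in the holder frame, so it is centred at about +0.9 mm along the screw (limit 3 mm). Its end edge put it within a few mm of centre along the jaws.
- **Clamping:** the board stopped moving over the last few tenths of a radian, the resistance at the handle rose slightly, and the handle stayed put after release.
- **Green board:** after release it measured within 3 mm of the tray centre, and the last picture shows it flat inside the rim.
- **Surroundings:** I saw no contact force on the arm beyond a few newtons, and the gripper ended well clear of everything.

**Open points:**
- The clamping force itself could not be measured. I infer it from the crank angle and the board having stopped.
- The sliding jaw's front edge could not be picked out in the image once it touched the board.
- The gripper read about 10.3 mm on the 12 mm handle, which I did not explain, but the handle followed the motion throughout.
- I did not measure the bystanders again. Those visible in the last pictures looked undisturbed.

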